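Find the rocking stopper cover on the reagent block and seat it

TASK

One of the four grey covers on the reagent block is not seated: its plugs stand on the deck just short of their wells. Press down on the front ends of the covers with a fingertip until you find the one that rocks, then push that cover straight back, away from the robot, until its plugs drop into the wells and it lies flat like the other three. Do not grasp, lift or pull out any cover, leave the vials, the weight and the timer where they stand, and finish clear of everything.

Things in the scene. Friction and masses are not known exactly. Their poses are not given: they have to be found in the camera images.
- block: The reagent block: a fixed metal tray, 110 x 256 mm, with four aluminium well modules side by side. Origin at bench height under the middle of the four; x points away from the robot, y along the row to the left, z up. Lane centres at y = +78, +26, -26, -78 mm; low guides 46 mm apart, 5 mm above the deck, bound each lane. Its right (-y) end, y = -105 to -146 mm, is a flat land at deck height.
- deck_home (a point): Point on the deck in the middle of the row (block x = +6, y = 0, z = 40 mm). The deck is flat, 40 mm above the bench. A seated cover's origin is at this height and this x (within 1.5 mm). Each lane has two wells, 13 (x) x 36 (y) mm, 20 mm deep, centred 10 mm before and 10 mm behind this x. A back wall 44.5 mm behind this point stands 5 mm above the deck.
- deck_front (a point): Middle of the deck's front edge (block x = -50, y = 0, z = 40 mm), 16 mm in front of the front end of a seated cover. Nothing stands above the deck there; in front of it is only the 4 mm thick tray wall, 8 mm lower than the deck.
- cover_1: One of four identical grey covers: a plate 80 (x) x 43 (y) x 7 mm. Origin: centre of the plate's underside; x along its length, away from the robot (front end, nearer the robot, at x = -40 mm), z up. A grip bar 9 (x) x 28 x 8 mm high crosses its top in the middle. Loose, 0.12 to 0.2 kg, held by its weight alone. Covers are numbered at random: the number says nothing of lane or of which one rocks.
- cover_2: Identical cover, as cover_1. Underside of every cover: two plugs, each 10 (x) x 31 (y) mm and 4 mm deep, centred at x = -10 and +10 mm from the cover's origin; they go into the two wells of a lane.
- cover_3: Identical cover, as cover_1. A seated cover (three of them are) has its plugs in the wells and its plate flat on the deck; it does not give when its front end is pressed, and can be slid by no more than 1.5 mm either way.
- cover_4: Identical cover, as cover_1. The unseated one stands level on its plugs, 4 mm high and 5 to 7 mm too near the robot. 1 to 3 N on the last 10 mm of its front end rocks it: the front dips 3 mm to the deck, the back rises (about 0.15 rad); let go, it falls level. A push of 1 to 2 N on its front end face slides it back; once in, it stops hard.
- vial_a: bystander: screw-cap sample vial with a black cap, 30 mm across, 50 mm tall, standing on the bench by the left (+y) end of the block; origin at the centre of its underside
- vial_c: bystander: screw-cap sample vial with a red cap, 30 mm across, 50 mm tall, by the left (+y) end of the block; origin at the centre of its underside
- vial_d: bystander: small sample vial with a white cap, 27 mm across, 40 mm tall, standing on the flat land at the right (-y) end of the block, 40 mm above the bench; origin at the centre of its underside
- weight_50g: bystander: small calibration weight with a knob, 21 mm across, 22 mm tall, on the bench by the right (-y) end of the block; origin at the centre of its underside
- timer: bystander: square timer, 62 x 62 x 19 mm, lying on the bench to the right of the row of pumps, behind the work; origin at the centre of its underside
There are look-alikes about, which are no part of the job. Leave any pink look-alike of the cover_4 alone.

How it is judged:
On the way:
1. the unseated cover has been pressed with the fingers so that it rocked (tilted more than 0.05 rad under the touch) (((angle between cover_1's own z axis and vertical above 0.05 rad and contact force between the fingers and cover_1 above 0.3 N) or (angle between cover_2's own z axis and vertical above 0.05 rad and contact force between the fingers and cover_2 above 0.3 N) or (angle between cover_3's own z axis and vertical above 0.05 rad and contact force between the fingers and cover_3 above 0.3 N) or (angle between cover_4's own z axis and vertical above 0.05 rad and contact force between the fingers and cover_4 above 0.3 N))), for 0.05 s.
At the end, for the whole second after the job is handed in: all four covers lie seated: origin within -3 to +1.5 mm of the deck height (40 mm above the block's origin), tilted less than 0.02 rad, at rest, each within 15 mm of where it started (z of cover_1 in the frame of block between 0.037 and 0.0415 m and angle between each of cover_1, cover_2, cover_3, cover_4's own z axis and vertical below 0.02 rad and distance of each of cover_1, cover_2, cover_3, cover_4 from where it was at the start of the episode below 0.015 m and linear speed of each of cover_1, cover_2, cover_3, cover_4 below 0.01 m/s and z of cover_2 in the frame of block between 0.037 and 0.0415 m and z of cover_3 in the frame of block between 0.037 and 0.0415 m and z of cover_4 in the frame of block between 0.037 and 0.0415 m); the robot touches nothing.
It fails at once if a cover is lifted more than 12 mm above the deck (z of any of cover_1, cover_2, cover_3, cover_4 in the frame of block above 0.052 m).
It fails at once if a cover is gripped between the fingers, by its grip bar or its ends ((contact force between the fingers and cover_1 above 0.3 N and x of the grasp point in the frame of cover_1 between -0.006 and 0.006 m and y of the grasp point in the frame of cover_1 between -0.012 and 0.012 m and z of the grasp point in the frame of cover_1 below 0.029 m) or (contact force between the fingers and cover_2 above 0.3 N and x of the grasp point in the frame of cover_2 between -0.006 and 0.006 m and y of the grasp point in the frame of cover_2 between -0.012 and 0.012 m and z of the grasp point in the frame of cover_2 below 0.029 m) or (contact force between the fingers and cover_3 above 0.3 N and x of the grasp point in the frame of cover_3 between -0.006 and 0.006 m and y of the grasp point in the frame of cover_3 between -0.012 and 0.012 m and z of the grasp point in the frame of cover_3 below 0.029 m) or (contact force between the fingers and cover_4 above 0.3 N and x of the grasp point in the frame of cover_4 between -0.006 and 0.006 m and y of the grasp point in the frame of cover_4 between -0.012 and 0.012 m and z of the grasp point in the frame of cover_4 below 0.029 m)).
It fails at once if a cover is moved more than 30 mm from where it started (distance of any of cover_1, cover_2, cover_3, cover_4 from where it was at the start of the episode above 0.03 m).
It fails at once if a vial, the weight or the timer is moved more than 20 mm or tipped (distance of any of vial_a, vial_c, vial_d, weight_50g, timer from where it was at the start of the episode above 0.02 m or angle between any of vial_a, vial_c, vial_d, weight_50g, timer's own z axis and vertical above 0.4 rad).
It also fails if it takes over 45 s, if anything falls off the work surface, if the arm or the gripper's body presses on something with over 40 N, if the wrist force passes 120 N, or if a joint passes its speed limit or range.

ROBOT

A 7-joint arm with a two-finger parallel gripper is mounted at the origin on a cart in front of the work surface, level with it; the furniture and walls round the work are solid. World frame = base frame: x ahead of the robot, y to its left, z up, the work surface at z = 0. Lengths are in m, angles in rad, forces in N, time in s.
With the tool pointing down it reaches from about 0.4 to 0.85 m from the base axis. Payload 10.4 kg.
Tool frame: the origin (TCP) lies between the finger pads; the fingertips stand 19 mm ahead of it and the grasp point (between the pads) is the TCP; x points along the fingers, y is the direction in which the jaws open and shut, and the axes are right-handed (so a half turn about x gives the same grasp; the last joint's range is limited). The gripper opens to 87 mm and grips with 3 to 60 N. Pads are 19 mm wide; open, the fingers measure 117 mm over their backs; the gripper's body (75 mm by 190 mm) begins 51 mm behind the grasp point.
Start: joints at [-1.197, 0.332, -0.065, 1.46, 0.022, 1.35, -0.088], TCP at [0.242, 0.576, 0.242] pointing down, gripper open.
Joint ranges: [-2.6, 2.6], [-0.5, 2.12], [-1.47, 1.34], [0.16, 2.42], [-1.27, 4.41], [0.06, 2.06], [-2.6, 2.6]. Speed limits (rad/s): [2.22, 2.22, 2.79, 2.79, 3.14, 3.14, 3.14].

INTERFACE

Orientations are given as a unit quaternion [x, y, z, w].
In Python, from bench import r gives the robot as it stands.
- The arm moves only by the tool drive_tool, never from a script. Its argument "motion" is a list of rows, each a list of 4 numbers: the shift along the tool's x, y, z in cm, then the turn about the tool's x in units of 5 degrees (1.0 is 5 degrees). In form: [[tx, ty, tz, twist], ...]. A call has 1 to 20 rows; each row is the pose to reach, as a shift and turn from the pose commanded when the call began, along the tool's axes at that moment; what a row does not reach only later rows make up. A row lasts 1/12 s, in which the tool goes at most 41.7 mm and 7.16 degrees, less where a joint would pass 70% of its speed; a pose out of reach is approached as far as the arm can. A call with a gripper value outside its range is refused whole. "grip" is the closure in counts, from 0 (fully open) to 255 (shut), set as the call begins (left out, the last holds). The fingers move at their own pace and stop on an object; "force" is the grip in N (left out, the last holds). Time passes only in rows, so rows that repeat a pose let the fingers close. It gives the time, the measured TCP pose, the force and the opening at its end, in the units of the state.
- r.read_state(): the state, without advancing time (a new reading comes with each control period).
- r.camera(name): name is "scene" or "side" or "wrist"; returns the picture (400x640x3 uint8, red, green, blue); there is no depth.
- r.calibration(name): a dict with "fx", "fy", "cx", "cy" (pixels), "xyz" and "orientation" of the camera in the world. Camera axes: x right, y up, looking along -z (the intrinsics and any distortion apply to the point x, -y, -z); pixel columns grow to the right and rows downward; lengths in m; the calibration is good to about 2 mm. A picture is of the moment at which its call begins: read the wrist's pose just before it. calibration takes no time and is no camera call; for the wrist camera it gives the pose at the moment of the call.
- r.close_job(): hands the job in, once; it reports no verdict.
The state is a dict: "time": time; "joint_positions": joint angles; "joint_vel": joint speeds; "joint_torque": joint torques, N m; "ee_pos": TCP position; "eef_rot": TCP orientation; "ft_force": force on the tool from outside, world axes, zero at the start; "torque": the same for the moment, N m; "width": finger opening in m.
Only numpy, scipy, OpenCV 4.12 (cv2) and the standard library are available. Lean on these libraries where they do the work, as an engineer would, in place of code of your own. Each camera call takes 0.05 s, during which the arm holds its last target.

## Working session

There is one attempt and no reset: what is moved stays moved. The work goes in short steps, Python scripts to look and compute and a tool call to move; the robot and the scene stay as the last step left them, time stands still between calls to the robot, and variables do not carry over. Pictures are saved under pics/ and viewed, and the job is handed in when it is done.

Besides the shell and the picture viewer there is one more tool, called after "Call:" as name([rows], argument=value, ...), one row to a line, values as JSON. drive_tool: Moves the arm, as the interface text tells. Its arguments: {"type":"object","properties":{"motion":{"type":"array","items":{"type":"array","items":{"type":"number"}}},"grip":{"type":"number"},"force":{"type":"number"}},"required":["motion"]}

```bash
mkdir -p pics; ls; python3 - <<'E'
from bench import r
import cv2
s=r.read_state(); print(s)
for n in ("scene","side","wrist"):
    print(n,r.calibration(n))
    cv2.imwrite(f"pics/{n}0.png",r.camera(n)[:,:,::-1])
E
```

```text
pics
{'time': 0.0, 'joint_positions': array([-1.1965912 ,  0.33284415, -0.0647056 ,  1.46093469,  0.02163735,
        1.349935  , -0.08850689]), 'joint_vel': array([-7.60362125e-04,  7.41925881e-05, -7.33633560e-04,  9.90723765e-04,
        8.94030171e-04,  4.85499772e-04, -9.83588107e-04]), 'joint_torque': array([ 8.21116828e-05, -6.23238158e+01,  2.46609282e-02, -3.89910650e+01,
       -6.13791542e-02,  3.93967715e-02,  1.78787632e-04]), 'ee_pos': array([0.24141686, 0.5760922 , 0.24077444]), 'eef_rot': array([ 0.13886401,  0.69330041, -0.1398633 ,  0.69317356]), 'ft_force': array([0.00481295, 0.17811524, 0.48753998]), 'torque': array([ 0.04122923, -0.02185443, -0.03501652]), 'width': 0.08680588137650126}
scene {'fx': 375.53489479225476, 'fy': 375.53489479225476, 'cx': 318.66842778435506, 'cy': 195.91751871657402, 'xyz': array([ 0.10447174, -0.48938987,  0.52401137]), 'orientation': array([ 0.46512389, -0.15191445, -0.25421911,  0.83423882])}
side {'fx': 396.7130789875908, 'fy': 396.7130789875908, 'cx': 328.49015198179507, 'cy': 200.89067512257196, 'xyz': array([0.34441659, 0.8805389 , 0.67461622]), 'orientation': array([-0.04471707,  0.44196186,  0.89145338, -0.08933627])}
wrist {'fx': 318.5955425548157, 'fy': 318.5955425548157, 'cx': 317.11297245255736, 'cy': 203.1197171580811, 'xyz': array([0.16899298, 0.60740978, 0.384478  ]), 'orientation': array([-0.12195652, -0.0799969 ,  0.54771528,  0.8238538 ])}
```

View pics/scene0.png

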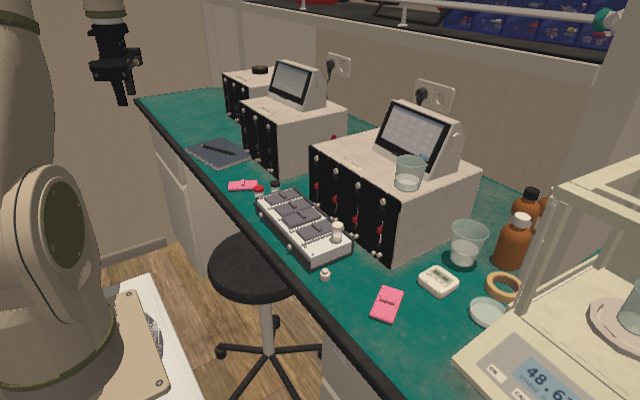

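View pics/side0.png

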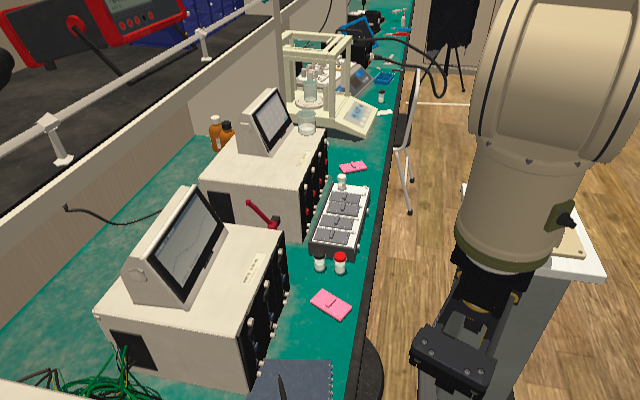

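View pics/wrist0.png

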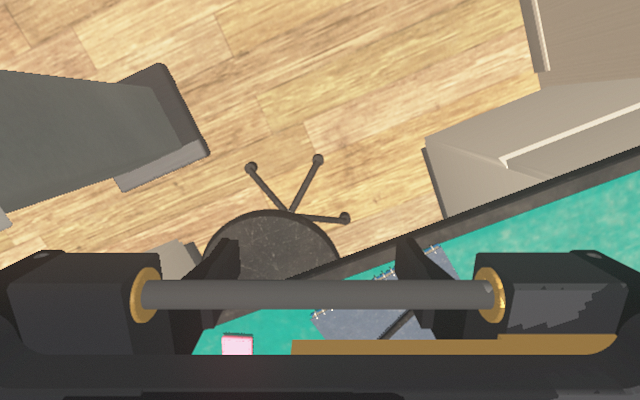

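The block is at about (303,225) in the scene view and (340,220) in the side view. I'll enlarge both crops next.

```bash
cat > h.py <<'E'
import numpy as np, cv2
from scipy.spatial.transform import Rotation as R
def ray(c,uv):
    u,v=uv; d=np.array([(u-c['cx'])/c['fx'],-(v-c['cy'])/c['fy'],-1.0])
    return np.array(c['xyz']),R.from_quat(c['orientation']).as_matrix()@d
def onz(c,uv,z):
    o,d=ray(c,uv); return o+d*(z-o[2])/d[2]
def proj(c,p):
    q=R.from_quat(c['orientation']).as_matrix().T@(np.array(p)-c['xyz'])
    return np.array([c['cx']+c['fx']*q[0]/-q[2], c['cy']-c['fy']*q[1]/-q[2]])
E
python3 - <<'E'
import cv2
a=cv2.imread('pics/scene0.png')[170:290,235:375]
cv2.imwrite('pics/sc_crop.png',cv2.resize(a,None,fx=5,fy=5,interpolation=cv2.INTER_CUBIC))
a=cv2.imread('pics/side0.png')[165:285,290:390]
cv2.imwrite('pics/si_crop.png',cv2.resize(a,None,fx=5,fy=5,interpolation=cv2.INTER_CUBIC))
E
```

```text
(no output)
```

View pics/sc_crop.png

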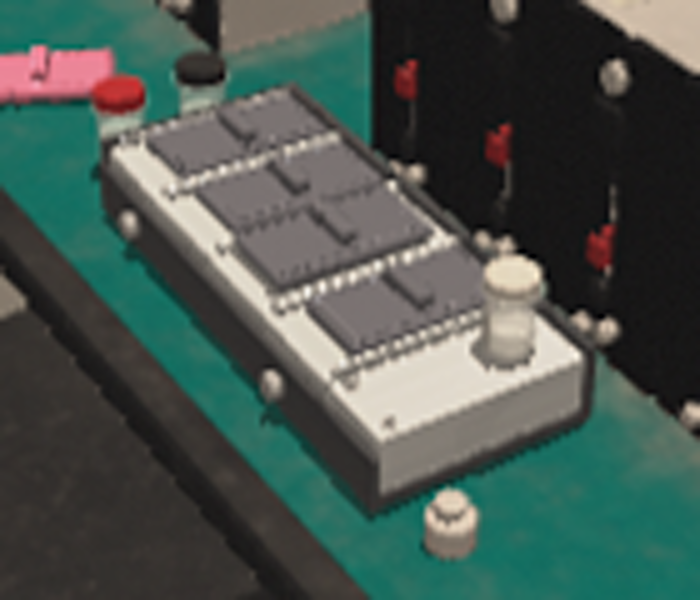

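View pics/si_crop.png

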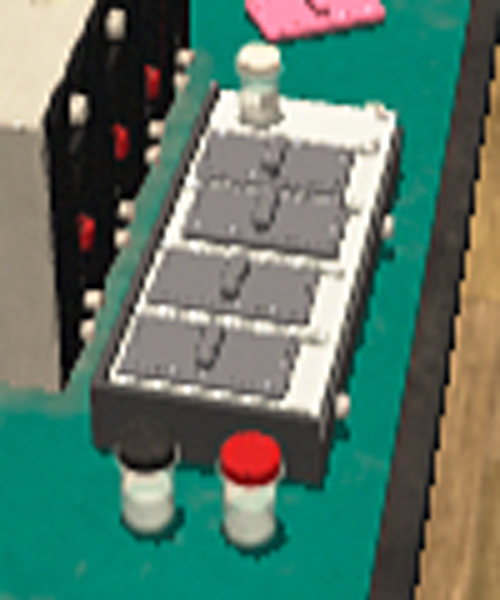

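In the scene crop, the third cover from the left (lane y=-26) looks higher and nearer the robot than the others. It hides the guide between it and lane 2. The side view agrees. Next I'll locate the block.

```bash
python3 - <<'E'
from bench import r
from h import *
sc=r.calibration('scene'); si=r.calibration('side')
for n,p in dict(RF=(378,438),RB=(590,352),LF=(110,150),LB=(290,88)).items():
    print('scene',n,onz(sc,(235+(p[0]+.5)/5-.5,170+(p[1]+.5)/5-.5),.04).round(4))
for n,p in dict(RF=(397,125),RB=(218,88),LF=(322,413),LB=(105,385)).items():
    print('side',n,onz(si,(290+(p[0]+.5)/5-.5,165+(p[1]+.5)/5-.5),.04).round(4))
# front-end corners of seated covers at top z=.047, scene: left,right
sp=dict(c1=((148,145),(182,178)),c2=((197,187),(245,230)),c3=((232,240),(280,290)),c4=((310,305),(355,350)))
for n,(a,b) in sp.items():
    z=.047+(.004 if n=='c3' else 0)
    print(n,[onz(sc,(235+p[0]/5,170+p[1]/5),z).round(4) for p in (a,b)])
E
```

```text
scene RF [ 0.4159 -0.0206  0.04  ]
scene RB [ 0.5193 -0.0237  0.04  ]
scene LF [0.4235 0.2271 0.04  ]
scene LB [0.5276 0.2313 0.04  ]
side RF [ 0.412  -0.0093  0.04  ]
side RB [ 0.5151 -0.025   0.04  ]
side LF [0.4187 0.223  0.04  ]
side LB [0.5205 0.2245 0.04  ]
c1 [array([0.4361, 0.2088, 0.047 ]), array([0.4359, 0.1743, 0.047 ])]
c2 [array([0.4381, 0.1638, 0.047 ]), array([0.4391, 0.1213, 0.047 ])]
c3 [array([0.4276, 0.1125, 0.051 ]), array([0.4263, 0.0692, 0.051 ])]
c4 [array([0.4341, 0.0579, 0.047 ]), array([0.4335, 0.0218, 0.047 ])]
```

```bash
cat >> h.py <<'E'
def todo(s,target,yaw=None):
    M=R.from_quat(s['eef_rot']).as_matrix()
    return (M.T@(np.array(target)-s['ee_pos'])*100).round(2)
E
python3 - <<'E'
from bench import r
from h import *
s=r.read_state(); print(R.from_quat(s['eef_rot']).as_matrix().round(3))
print(todo(s,[.40,.125,.24]))
E
```

```text
[[-0.     0.386  0.922]
 [-0.001  0.922 -0.386]
 [-1.    -0.001  0.   ]]
[  0.13 -35.49  32.06]
```

Call:
drive_tool([
  [0,-2,1.9,-0.5],
  [0,-5,4.7,-1],
  [0,-8,7.5,-1.5],
  [0,-11,10.4,-2],
  [0,-14,13.2,-2.5],
  [0,-17,16,-3],
  [0,-20,18.8,-3.5],
  [0,-23,21.6,-4],
  [0,-26,24.5,-4.2],
  [0,-29,27.3,-4.2],
  [0,-32,30.1,-4.2],
  [0,-34.5,32.5,-4.2],
  [1,-36,33.9,-4.2],
  [2,-37,34.8,-4.2],
  [3,-37,34.8,-4.2],
  [4,-37,34.8,-4.2],
  [4,-37,34.8,-4.2],
], grip=255, force=10)

```text
time: 1.57
ee_pos: [0.4182, 0.1013, 0.1995]
eef_rot: [0.01, 0.708, -0.011, 0.706]
ft_force: [-0.2, 0.0, 0.0]
width: 0.0005
```

```bash
python3 - <<'E'
from bench import r
from h import *
s=r.read_state(); print(s['time'],s['ee_pos'],s['width'],s['ft_force']);print(R.from_quat(s['eef_rot']).as_matrix().round(3))
print(r.calibration('wrist'))
for n in ("scene","side","wrist"):
    cv2.imwrite(f"pics/{n}1.png",r.camera(n)[:,:,::-1])
E
```

```text
1.5667 [0.41822435 0.10130501 0.19950068] 0.0004608790809085374 [-0.22318374  0.04651371  0.0286996 ]
[[-0.003  0.029  1.   ]
 [-0.001  1.    -0.029]
 [-1.    -0.001 -0.003]]
{'fx': 318.5955425548157, 'fy': 318.5955425548157, 'cx': 317.11297245255736, 'cy': 203.1197171580811, 'xyz': array([0.33999067, 0.10421382, 0.34335922]), 'orientation': array([-0.10417633, -0.09993144,  0.68919706,  0.71004817])}
```

View pics/wrist1.png

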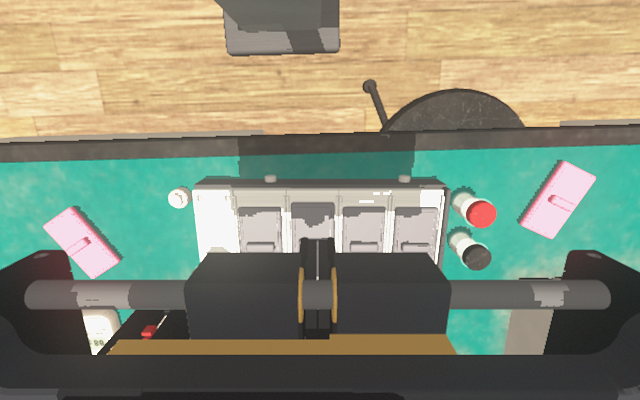

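View pics/scene1.png

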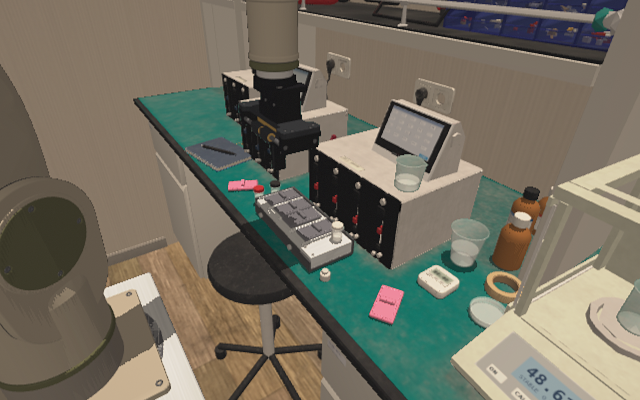

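View pics/side1.png

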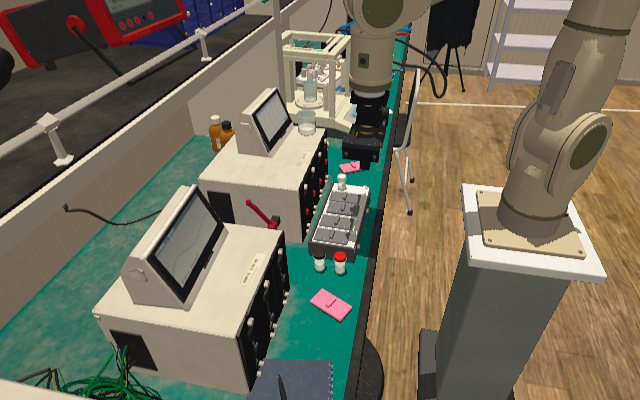

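The wrist view shows the four front ends at about rows 203–208. The cover at column 313 sits closest to the robot. I'll zoom in and measure the front edges.

```bash
python3 - <<'E'
import cv2
a=cv2.imread('pics/wrist1.png')[165:265,185:455]
cv2.imwrite('pics/wr_crop.png',cv2.resize(a,(0,0),fx=2.9,fy=2.9*1.0,interpolation=cv2.INTER_NEAREST))
from bench import r
from h import *
c=r.calibration('wrist')
g=cv2.cvtColor(cv2.imread('pics/wrist1.png'),cv2.COLOR_BGR2GRAY)
for col in (250,262,272,303,313,323,354,364,374,405,415,425):
    print(col,list(g[192:216,col]))
E
```

```text
250 [np.uint8(213), np.uint8(209), np.uint8(210), np.uint8(209), np.uint8(206), np.uint8(206), np.uint8(208), np.uint8(208), np.uint8(204), np.uint8(206), np.uint8(207), np.uint8(209), np.uint8(209), np.uint8(213), np.uint8(184), np.uint8(116), np.uint8(126), np.uint8(132), np.uint8(131), np.uint8(131), np.uint8(132), np.uint8(134), np.uint8(130), np.uint8(128)]
262 [np.uint8(210), np.uint8(207), np.uint8(207), np.uint8(208), np.uint8(205), np.uint8(205), np.uint8(208), np.uint8(207), np.uint8(203), np.uint8(205), np.uint8(205), np.uint8(208), np.uint8(211), np.uint8(214), np.uint8(183), np.uint8(112), np.uint8(125), np.uint8(128), np.uint8(124), np.uint8(157), np.uint8(204), np.uint8(215), np.uint8(213), np.uint8(213)]
272 [np.uint8(212), np.uint8(208), np.uint8(206), np.uint8(208), np.uint8(204), np.uint8(206), np.uint8(206), np.uint8(206), np.uint8(204), np.uint8(204), np.uint8(206), np.uint8(206), np.uint8(210), np.uint8(214), np.uint8(183), np.uint8(111), np.uint8(122), np.uint8(125), np.uint8(124), np.uint8(154), np.uint8(204), np.uint8(215), np.uint8(214), np.uint8(213)]
303 [
[... 2579 characters left out ...]
206), np.uint8(204), np.uint8(206), np.uint8(204), np.uint8(203), np.uint8(204), np.uint8(204), np.uint8(202), np.uint8(201), np.uint8(202), np.uint8(205), np.uint8(207), np.uint8(210), np.uint8(183), np.uint8(118), np.uint8(117), np.uint8(122), np.uint8(124), np.uint8(125), np.uint8(124), np.uint8(124), np.uint8(119), np.uint8(161)]
425 [np.uint8(247), np.uint8(247), np.uint8(247), np.uint8(247), np.uint8(247), np.uint8(247), np.uint8(247), np.uint8(247), np.uint8(247), np.uint8(247), np.uint8(247), np.uint8(247), np.uint8(247), np.uint8(249), np.uint8(255), np.uint8(124), np.uint8(156), np.uint8(185), np.uint8(199), np.uint8(197), np.uint8(191), np.uint8(206), np.uint8(206), np.uint8(206)]
```

View pics/wr_crop.png

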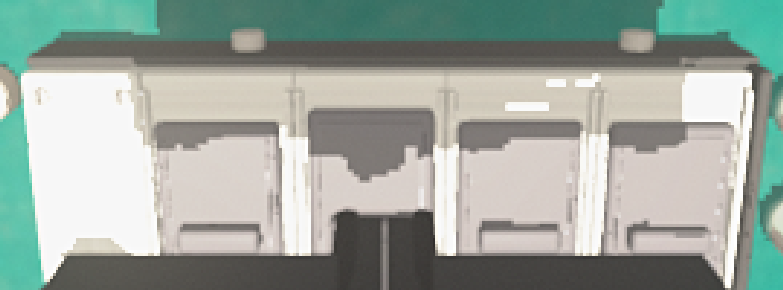

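```bash
python3 - <<'E'
from bench import r
from h import *
c=r.calibration('wrist'); 
for uv,z in (((262,206.3),.04),((313,202),.044),((364,205.7),.04),((415,206.4),.04)): print(onz(c,uv,z).round(4))
W=lambda p:(185+p[0]/2.9-.4,165+p[1]/2.9-.4)
print('deck front',[onz(c,W(p),.04).round(4) for p in ((25,72),(440,71),(752,71))])
print('cover3 sides',[onz(c,W(p),.051).round(4) for p in ((308,118),(434,118))])
print('guides',[onz(c,W(p),.045).round(4) for p in ((293,110),(446,110),(598,110))])
# refer deck ends
print('tip proj', proj(c,r.read_state()['ee_pos']-[0,0,.019]))
E
```

```text
[0.4343 0.0461 0.04  ]
[0.4301 0.0976 0.044 ]
[0.4367 0.1485 0.04  ]
[0.4389 0.1997 0.04  ]
deck front [array([ 0.4149, -0.0204,  0.04  ]), array([0.4187, 0.1209, 0.04  ]), array([0.4218, 0.2271, 0.04  ])]
cover3 sides [array([0.4307, 0.0762, 0.051 ]), array([0.432 , 0.1182, 0.051 ])]
guides [array([0.4296, 0.0706, 0.045 ]), array([0.4311, 0.1225, 0.045 ]), array([0.4326, 0.1741, 0.045 ])]
tip proj [316.54280965 253.89405396]
```

All the measurements agree. The deck front edge is at x≈0.418 near y=0.1, and the yaw is about -0.028, which the tool matches. The front end of the lane -26 cover is at (0.429, 0.0975), 5–6 mm nearer the robot than the others. I'll descend over its front end first.

Call:
drive_tool([
  [1,-0.1,0.2,0],
  [3,-0.2,0.4,0],
  [5,-0.35,0.85,0],
  [7.5,-0.35,0.85,0],
  [9.5,-0.35,0.85,0],
  [11,-0.35,0.85,0],
  [12,-0.35,0.85,0],
  [12.3,-0.35,0.85,0],
  [12.3,-0.35,0.85,0],
])

```text
time: 2.47
ee_pos: [0.4277, 0.097, 0.0781]
eef_rot: [0.01, 0.707, -0.011, 0.707]
ft_force: [0.5, 0.8, 0.8]
width: 0.0003
```

```bash
cat > look.py <<'E'
import sys
from bench import r
from h import *
t=sys.argv[1]
s=r.read_state(); print(s['time'],s['ee_pos'].round(4),s['ft_force'].round(2))
o=[]
for n,(a,b,c,d),f in (("scene",(170,290,235,375),4),("side",(165,285,290,390),4),("wrist",(165,305,185,455),2.9)):
    if n not in sys.argv[2:]: continue
    im=r.camera(n)[:,:,::-1]
    cv2.imwrite(f"pics/{n}_{t}.png",cv2.resize(im[a:b,c:d],None,fx=f,fy=f,interpolation=cv2.INTER_CUBIC))
E
python3 look.py 2 scene wrist
```

```text
2.4667 [0.4277 0.097  0.0781] [0.52 0.8  0.81]
```

View pics/scene_2.png

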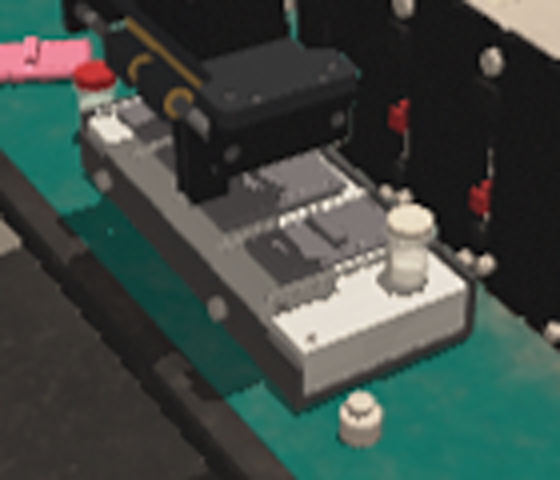

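View pics/wrist_2.png

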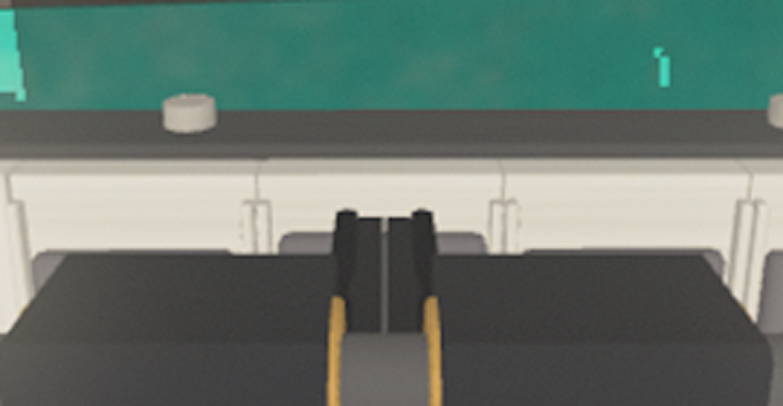

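The fingertips are over the front lip of the right cover, centred in its lane. Now I'll press in small steps.

Call:
drive_tool([
  [0.2,0,-0.1,0],
  [0.4,0,-0.1,0],
  [0.55,0,-0.1,0],
  [0.65,0,-0.1,0],
  [0.75,0,-0.1,0],
  [0.8,0,-0.1,0],
  [0.8,0,-0.1,0],
])

```text
time: 3.15
ee_pos: [0.4269, 0.097, 0.0705]
eef_rot: [0.011, 0.707, -0.011, 0.707]
ft_force: [0.2, 0.7, 1.1]
width: 0.0006
```

Call:
drive_tool([
  [0.05,0,0,0],
  [0.1,0,0,0],
  [0.15,0,0,0],
  [0.2,0,0,0],
  [0.2,0,0,0],
])

```text
time: 3.57
ee_pos: [0.4267, 0.097, 0.0684]
eef_rot: [0.011, 0.707, -0.011, 0.707]
ft_force: [-2.7, 0.3, 1.8]
width: 0.0007
```

```bash
python3 look.py 3 scene wrist
```

```text
3.5667 [0.4267 0.097  0.0684] [-2.69  0.25  1.8 ]
```

View pics/scene_3.png

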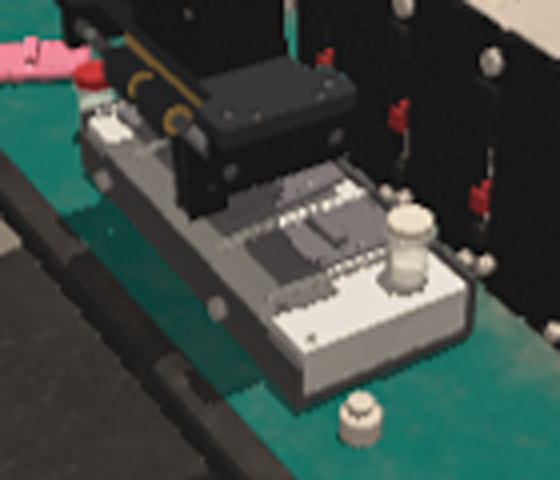

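Call:
drive_tool([
  [0.05,0,0,0],
  [0.1,0,0,0],
  [0.1,0,0,0],
])

```text
time: 3.92
ee_pos: [0.4268, 0.097, 0.0675]
eef_rot: [0.011, 0.707, -0.011, 0.707]
ft_force: [-3.5, -0.5, 4.3]
width: 0.0002
```

```bash
python3 look.py 4 scene wrist side
```

```text
3.9167 [0.4268 0.097  0.0675] [-3.46 -0.49  4.29]
```

View pics/scene_4.png

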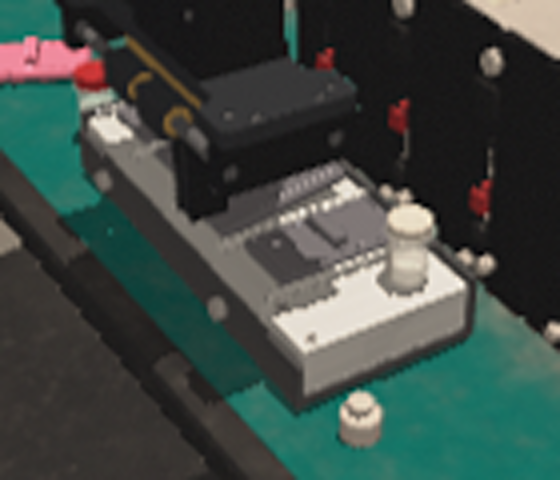

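View pics/side_4.png

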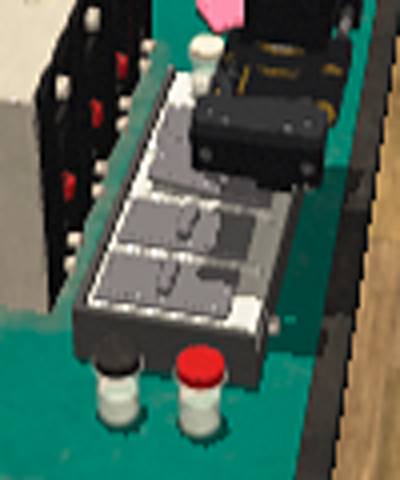

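View pics/wrist_4.png

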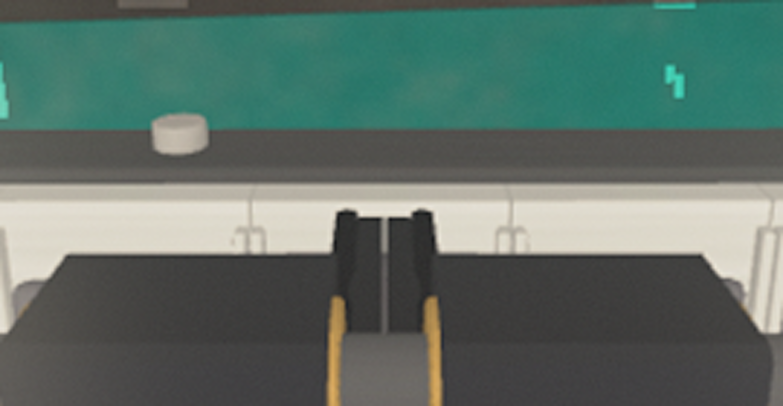

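The press works. In the scene and side views the back of the lane -26 cover has clearly risen, showing a gap over the guide at about (330,185) in the scene crop, with 4 N on the tip. I'll lift off, back up in front of it and lower the fingertip.

Call:
drive_tool([
  [-0.2,0,0,0],
  [-0.5,0,0,0],
  [-1,0,0,0],
  [-1.5,0,0,0],
  [-1.5,0,-0.6,0],
  [-1.5,0,-1.3,0],
  [-1.5,0,-2,0],
  [-1.5,0,-2,0],
])

```text
time: 4.73
ee_pos: [0.4051, 0.0976, 0.0822]
eef_rot: [0.011, 0.707, -0.011, 0.707]
ft_force: [0.2, -0.1, -0.1]
width: 0.0005
```

```bash
python3 look.py 5 scene wrist
```

```text
4.7333 [0.4051 0.0976 0.0822] [ 0.15 -0.08 -0.12]
```

View pics/wrist_5.png

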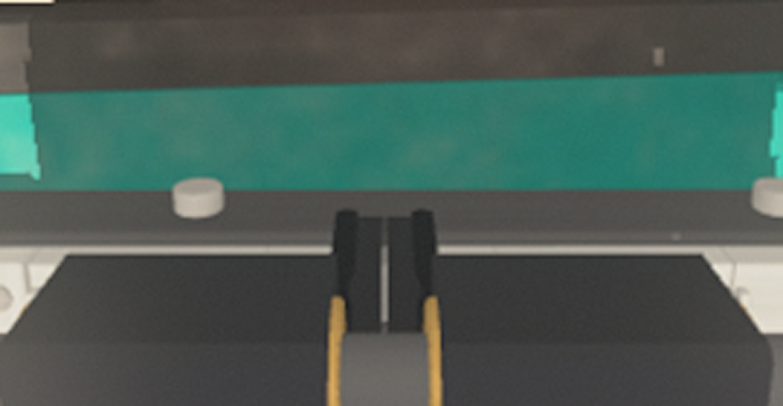

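View pics/scene_5.png

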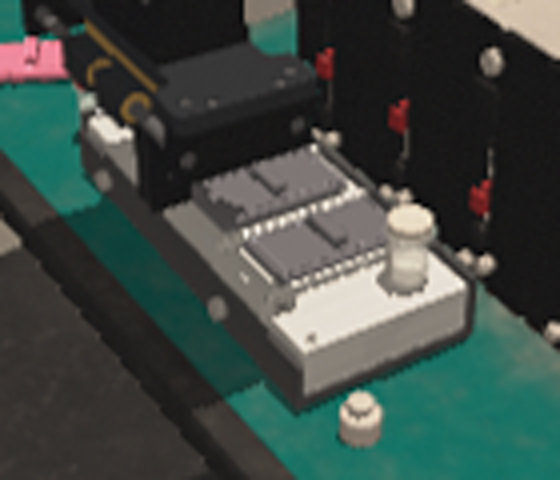

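The cover fell level again and has not seated. I'll lower the tip to plate height and approach.

Call:
drive_tool([
  [0.6,0,0,0],
  [1.2,0,0,0],
  [1.8,0,0,0],
  [2.0,0,0,0],
  [2.0,0,0.3,0],
  [2.0,0,0.7,0],
  [2.0,0,1.0,0],
  [2.0,0,1.0,0],
])

```text
time: 5.5
ee_pos: [0.4178, 0.0973, 0.0627]
eef_rot: [0.011, 0.707, -0.011, 0.707]
ft_force: [0.4, 0.6, 0.5]
width: 0.0002
```

Call:
drive_tool([
  [0.1,0,0,0],
  [0.1,0,0,0],
  [0.1,0,0.1,0],
  [0.1,0,0.2,0],
  [0.1,0,0.3,0],
  [0.1,0,0.3,0],
])

```text
time: 6.0
ee_pos: [0.4199, 0.0972, 0.0615]
eef_rot: [0.011, 0.707, -0.011, 0.707]
ft_force: [-0.5, -0.4, 0.8]
width: 0.0003
```

```bash
python3 look.py 6 scene side
```

```text
6.0 [0.4199 0.0972 0.0615] [-0.51 -0.45  0.82]
```

View pics/scene_6.png

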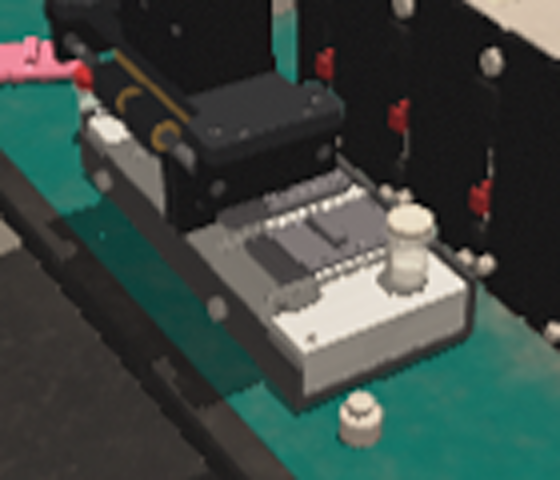

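Call:
drive_tool([
  [0,0,0.1,0],
  [0,0,0.2,0],
  [0,0,0.3,0],
  [0,0,0.3,0],
])

```text
time: 6.43
ee_pos: [0.4231, 0.0971, 0.0616]
eef_rot: [0.011, 0.707, -0.011, 0.707]
ft_force: [0.0, -0.1, 0.2]
width: 0.0003
```

Call:
drive_tool([
  [0,0,0.1,0],
  [0,0,0.2,0],
  [0,0,0.2,0],
])

```text
time: 6.68
ee_pos: [0.4241, 0.0971, 0.0613]
eef_rot: [0.011, 0.708, -0.011, 0.706]
ft_force: [-5.6, 0.1, 3.7]
width: 0.0007
```

```bash
python3 look.py 7 scene side wrist
```

```text
6.6833 [0.4241 0.0971 0.0613] [-5.62  0.13  3.74]
```

View pics/scene_7.png

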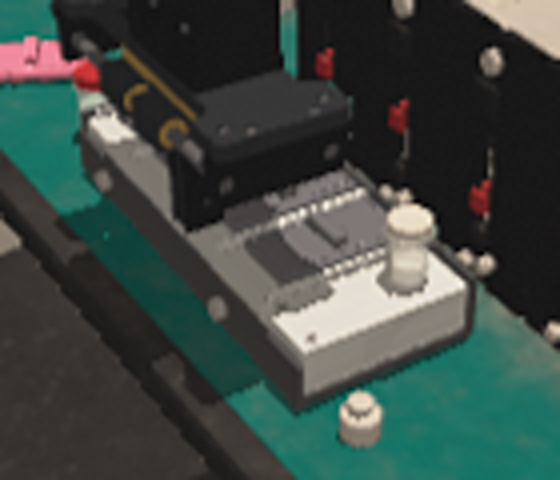

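View pics/side_7.png

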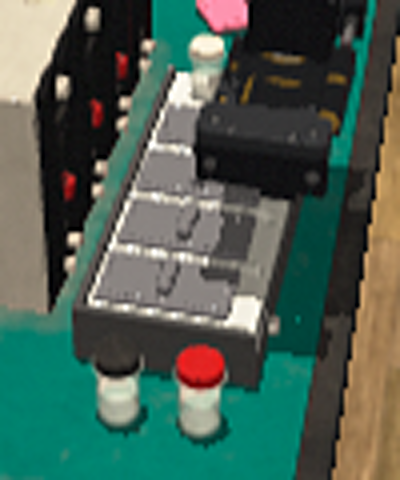

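View pics/wrist_7.png

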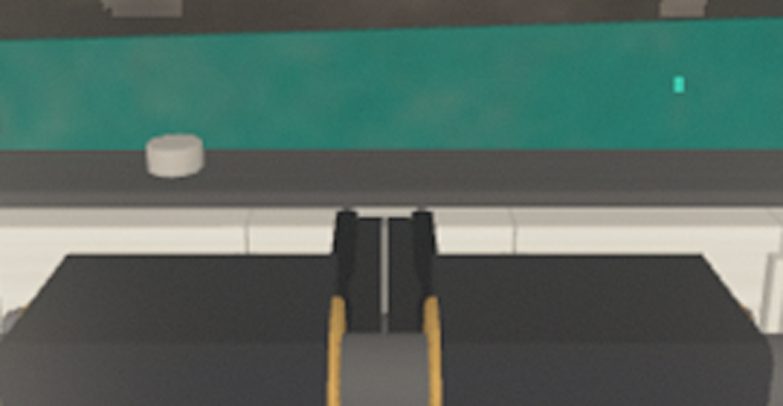

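Force jumped to 5.6 N (a hard stop). The side view now shows the lane -26 cover lying lower, with its guides visible. I'll back off and lift clear to check.

Call:
drive_tool([
  [0,0,-0.2,0],
  [0,0,-0.6,0],
  [0,0,-1.2,0],
  [0,0,-1.8,0],
  [-0.8,0,-1.8,0],
  [-2.5,0,-1.8,0],
  [-5,0,-1.8,0],
  [-8,0,-1.8,0],
  [-11,0,-1.8,0],
  [-14,0,-1.8,0],
  [-14,0,-1.8,0],
])

```text
time: 7.75
ee_pos: [0.4093, 0.0983, 0.2076]
eef_rot: [0.012, 0.704, -0.009, 0.71]
ft_force: [0.6, 0.9, -0.0]
width: 0.0004
```

```bash
python3 look.py 8 scene side wrist; python3 -c "
import cv2
a=cv2.imread('pics/wrist_8.png');print(a.shape)"
```

```text
7.75 [0.4093 0.0983 0.2076] [ 0.65  0.89 -0.04]
(406, 783, 3)
```

View pics/scene_8.png

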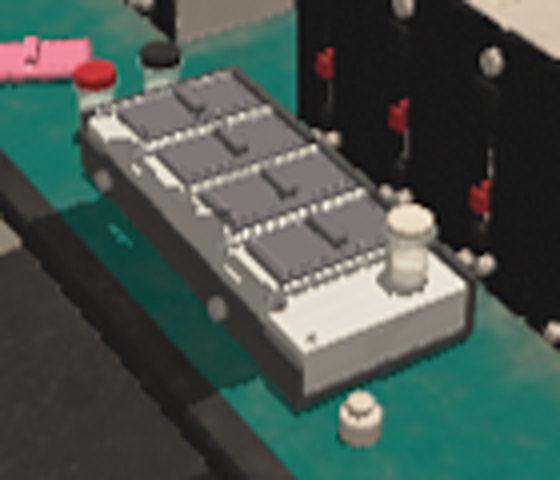

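View pics/side_8.png

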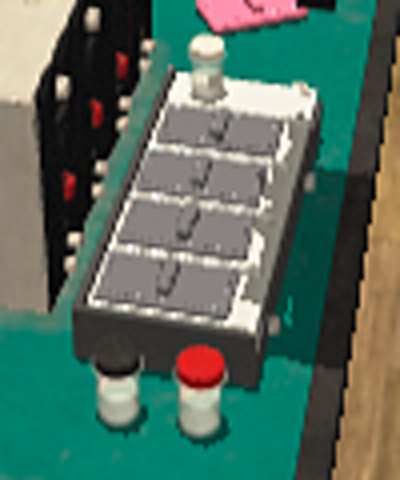

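View pics/wrist_8.png

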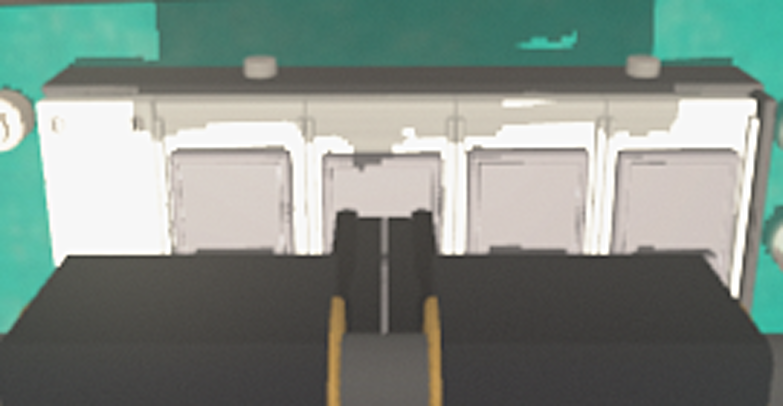

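All four covers now look alike and flat. The lane -26 front edge is at crop row ~153, against ~150 for the others, and every guide strip is visible. The vials and the weight stand where they did. I'll check that the timer hasn't moved, then hand in.

```bash
python3 - <<'E'
from bench import r
from h import *
a=cv2.imread('pics/scene0.png'); b=r.camera('scene')[:,:,::-1]
for n,(y0,y1,x0,x1) in dict(timer=(262,300,415,462),weight=(267,282,318,332),vial_d=(219,244,329,345)).items():
    print(n,cv2.absdiff(a[y0:y1,x0:x1],np.ascontiguousarray(b[y0:y1,x0:x1])).mean())
s=r.read_state(); print(s['time'],abs(s['joint_vel']).max(),s['ft_force'].round(2))
print(r.close_job())
E
```

```text
timer 4.809257185516984
weight 4.833333333333333
vial_d 5.6258333333333335
7.95 0.015140373141714458 [ 0.7   0.18 -0.82]
the job is handed in; nothing more can be done
None
```

The unseated cover is now in its wells, and I handed the job in at about 8 s; no verdict was reported.

- **Finding it:** The cover in the lane at block y = -26 stood higher and 5–6 mm nearer the robot than the others in all three views. I pressed only that cover's front end with the closed fingertips. It rocked clearly under about 4 N and fell level when I let go. I did not press the other three.
- **Seating it:** I pushed its front face straight back until it stopped hard at about 5.6 N, then backed off and lifted about 14 cm clear.
- **Last checks:** The scene, side and wrist pictures show all four covers lying flat, with every guide strip visible again. The pushed cover sits about 1 mm further back than the others. I judged this by eye and did not measure final heights or tilts.
- **Bystanders:** The vials and the weight look unmoved in the last pictures. The timer, weight and white-capped vial image patches differ from the start by a mean of about 5 grey levels, which I took as image noise.
- **Force reading:** At the end the wrist read under 1 N, the same as its noise in free air.

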